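# Clear the reading bench: dishes, jars and slide box

## Robot

A 6-joint arm with a two-finger parallel gripper is mounted at the origin on the work surface. World frame = base frame: x ahead of the robot, y to its left, z up, the work surface at z = 0. Lengths are in m, angles in rad, forces in N, time in s.
With the tool pointing down it reaches from about 0.425 to 0.95 m from the base axis. Payload 14.7 kg.
Tool frame: the origin (TCP) lies midway between the tips of the shut fingers; the grasp point (between the pads) lies 19 mm behind it (env.hold_point_z is the distance from the TCP to the grasp point, in m); z points along the fingers, y is the line along which they close (so a half turn about z gives the same grasp; the last joint's range is limited). The gripper opens to 85 mm and grips with 20 to 120 N. Pads are 22 mm wide; open, the fingers measure 114 mm over their backs; the gripper's body (76 mm by 85 mm) begins 54 mm behind the grasp point. The pads swing forward as they close: fully open they stand 13 mm farther back than shut.
Start: joints at [-1.162, 0.48, 1.596, -0, 1.065, -0.047], TCP at [0.286, -0.584, 0.231] pointing down, gripper open.
Joint ranges: [-2.75, 2.75], [-0.82, 2.05], [0.23, 2.67], [-1.56, 4.7], [0.09, 2.69], [-2.92, 2.92]. Speed limits (rad/s): [1.89, 1.89, 2.39, 3.01, 3.01, 3.01].

## Interface

Orientations are given as a unit quaternion [x, y, z, w].
In Python, from plant import env, imaging gives the robot as it stands.
- The arm moves only by the shell command python3 -m inch 'ROWS' [FORCE]. ROWS is a JSON object whose one key "steps" holds a list of rows, each a list of 3 entries, a list of its own where there are three numbers: the finger opening in cm, from 0 to 8.54, then the shift along the tool's x, y, z in cm, then the turn, a rotation vector about the tool's x, y, z in rad. In form: {"steps": [[grip, [x, y, z], [ax, ay, az]], ...]}. A call has 1 to 8 rows; each row is the pose to reach, as a shift and turn from the pose commanded when the call began, along the tool's axes at that moment; what a row does not reach only later rows make up. A row lasts 1/8 s, in which the tool goes at most 62.5 mm and 10.7 degrees, less where a joint would pass 70% of its speed; a pose out of reach is approached as far as the arm can. A call with a gripper value outside its range is refused whole. The fingers move at their own pace and stop on an object; FORCE is the grip in N (left out, the last holds). Time passes only in rows, so rows that repeat a pose let the fingers close. It gives the time, the measured TCP pose, the force, the opening and the grip force at its end, in the units of the state.
- env.state(): the state, without advancing time (a new reading comes with each control period).
- imaging.read_camera(name): name is "scene" or "top" or "wrist"; returns a dict with "pixels" (400x640x3 uint8, red, green, blue), "K" (3x3 intrinsics, pixels), "D" ([k1, k2, p1, p2, k3] as OpenCV has them; the pictures are not rectified), "eye" and "orientation" of the camera in the world. Camera axes: x right, y up, looking along -z (the intrinsics and any distortion apply to the point x, -y, -z); pixel columns grow to the right and rows downward; lengths in m; the calibration is good to about 2 mm. A picture is of the moment at which its call begins. There is no depth.
- env.close_job(): hands the job in; it is judged then, once.
The state is a dict: "t": time; "joint_pos": joint angles; "dq": joint speeds; "joint_efforts": joint torques, N m; "position": TCP position; "tcp_rot": TCP orientation; "wrist_force": force on the tool from outside, world axes, zero at the start; "wrist_torque": the same for the moment, N m; "opening": opening from 0.0 (shut) to 1.0 (fully open); "grasp_force": force on a finger pad.
Only numpy, scipy, OpenCV 4.12 (cv2) and the standard library are available. Lean on these libraries where they do the work, as an engineer would, in place of code of your own. Each camera call takes 0.05 s, during which the arm holds its last target. There are 200 camera calls.

## Task

Clear the bench after reading: lay both culture dishes flat, side by side, on the floor of the steel tray, stand one specimen jar in each bay of the blue rack, and stack the loose slide box squarely on the one fixed to the bench on the black mat, so that its underside locks fully down over the lid lugs. Never tip the dishes or jars over, and leave the yellow sharps tub and the amber bottle where they stand.

Things in the scene. Friction and masses are not known exactly. Their poses are not given: they have to be found in the camera images.
- dish_a: Flat round lidded culture dish, 56 mm across the lid (lid rim from 6 to 20 mm up; foot 52 mm across), 20 mm high, pale clear plastic with amber gel inside, 40 g; starts lying flat on the bench. Origin at the centre of the underside, z up. The two dishes are alike.
- dish_b: Flat round lidded culture dish, 56 mm across the lid (lid rim from 6 to 20 mm up; foot 52 mm across), 20 mm high, pale clear plastic with amber gel inside, 40 g; starts lying flat on the bench. Origin at the centre of the underside, z up. The two dishes are alike.
- jar_a: Upright white round specimen jar with a screw cap (grey disc on top): body 38 mm across, cap 42 mm across from 48 to 64 mm up, 64 mm high in all, 60 g; starts standing on the bench. Origin at the centre of the underside, z up. The two jars are alike.
- jar_b: Upright white round specimen jar with a screw cap (grey disc on top): body 38 mm across, cap 42 mm across from 48 to 64 mm up, 64 mm high in all, 60 g; starts standing on the bench. Origin at the centre of the underside, z up. The two jars are alike.
- slide_box: Loose dark grey slide box, a block 92 mm long (own x), 52 wide (y), 36 high, white label on the lid. On the lid two paler lugs, 12 mm across tapering to 7, 5 mm high, at x = +30 and -30 mm, y = 0; in the underside below them two square recesses 16 mm wide, 8 deep. 150 g; starts flat on the bench, lid up. Origin at the centre of the underside, z up.
- tray: Open rectangular stainless-steel tray, fixed to the bench: outside 160 mm (own x) by 200 mm (own y), 35 mm high, walls and floor 4 mm thick, with a thin rim that overhangs up to 13 mm outwards. Room for both dishes side by side along y. Origin at the centre of the underside, z up.
- rack: Open blue plastic rack, fixed to the bench: outside 74 mm (own x) by 143 mm (own y), 35 mm high, walls and floor 5 mm thick; one 5 mm wall across the middle parts it into two bays, each 64 mm square inside, centred at y = +34.5 and -34.5 mm, x = 0. Origin at the centre of the underside, z up.
- base_box: Slide box of the same shape and size, fixed to the bench on a thin black mat (130 by 90 mm). Origin at the centre of its underside, x along its length, z up. The loose box fits either way round, with 2 mm of play; locked, its origin is 36 mm above this one; resting on the lug tips (not locked) 41 mm above.
- sharps: Bystander: loose yellow sharps tub, 98 mm square and 126 mm high, with a clear lid. Origin at the centre of the underside. Leave it alone.
- bottle: Bystander: loose amber bottle with a white cap, 44 mm across and 95 mm high. Origin at the centre of the underside. Leave it alone.

How it is judged:
By the outcome, as a careful person would: the job done as asked, in the order asked, and still so for the second after the job is handed in, with the robot touching nothing.
It also fails if it takes over 115 s, if anything falls off the work surface, if the arm or the gripper's body presses on something with over 40 N, if the wrist force passes 120 N, or if a joint passes its speed limit or range.

## Working session

There is one attempt and no reset: what is moved stays moved. The work goes in short steps, Python scripts to look and compute and a shell command to move; the robot and the scene stay as the last step left them, time stands still between calls to the robot, and variables do not carry over. Pictures are saved under pics/ and viewed, at most 14 in all, crops included, and the job is handed in when it is done.

```bash
mkdir -p pics; ls
cat > h.py <<'E'
import numpy as np, cv2
from scipy.spatial.transform import Rotation as R
from plant import env, imaging
def snap(n,f,s=1):
    c=imaging.read_camera(n); cv2.imwrite('pics/'+f,c['pixels'][:,:,::-1]); return c
def ray(c,uv):
    p=cv2.undistortPoints(np.array([[uv]],float),np.array(c['K']),np.array(c['D']))[0,0]
    d=R.from_quat(c['orientation']).apply([p[0],-p[1],-1]); return np.array(c['eye']),d
def at(c,uv,z):
    o,d=ray(c,uv); return (o+d*(z-o[2])/d[2])
def proj(c,P):
    q=R.from_quat(c['orientation']).inv().apply(np.atleast_2d(P)-np.array(c['eye']))*[1,-1,-1]
    return cv2.projectPoints(q,np.zeros(3),np.zeros(3),np.array(c['K']),np.array(c['D']))[0][:,0]
def tool(P):
    "shift in cm in tool axes from present tcp to world P"
    s=env.state(); return R.from_quat(s['tcp_rot']).inv().apply(np.array(P)-s['position'])*100
E
python3 - <<'E'
from h import *
import pickle
d={}
for n in('scene','top'):
    c=snap(n,n+'.png'); d[n]=c; print(n,c['eye'],c['orientation'],c['K'][0][0],c['D'])
pickle.dump(d,open('c0.pkl','wb'))
s=env.state(); print({k:s[k] for k in('t','position','tcp_rot','opening')}, env.hold_point_z)
E
```

```text
pics
scene [ 0.91333329 -0.60606645  0.93451957] [0.32395605 0.09723523 0.29370821 0.8940544 ] 413.3554950705732 [0.01021936 0.         0.         0.         0.        ]
top [0.27855679 0.00944818 1.35145336] [ 0.05907692 -0.06325438 -0.69633494  0.71247909] 370.7600905794349 [-0.08966177  0.          0.          0.          0.        ]
{'t': 0.1, 'position': array([ 0.28599151, -0.58328625,  0.23074064]), 'tcp_rot': array([ 9.74145161e-01,  2.25922380e-01, -8.91518092e-05, -5.24682046e-04]), 'opening': 1.0010344543959009} 0.0187
```

View pics/scene.png

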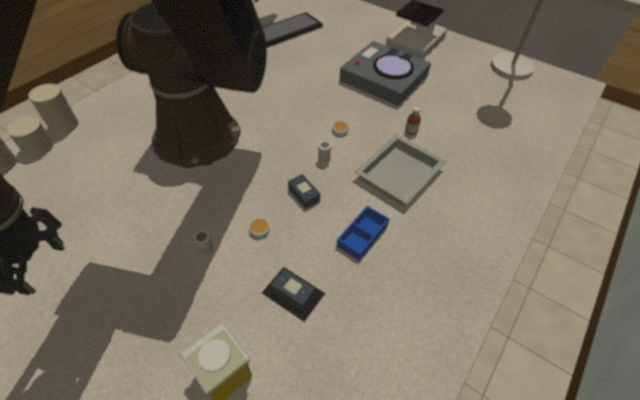

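View pics/top.png

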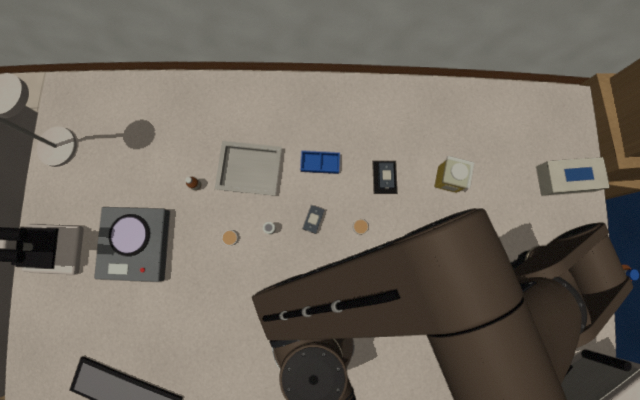

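The scene picture shows all items: dishes at (341,128) and (259,228), jars at (324,151) and (202,240), and the loose box at (304,190). It also shows the tray (400,170), rack (363,232), base box (293,290), bottle (413,123) and sharps tub (215,362). In the top picture the arm hides the second jar. I'll enlarge both.

Run:
```python
import cv2
t=cv2.imread('pics/top.png')[125:255,175:415]; cv2.imwrite('pics/topc.png',cv2.resize(t,None,fx=3.333,fy=3.333,interpolation=cv2.INTER_CUBIC))
s=cv2.imread('pics/scene.png')[110:320,185:455]; cv2.imwrite('pics/scenec.png',cv2.resize(s,None,fx=2.8,fy=2.8,interpolation=cv2.INTER_CUBIC))
```

```text
(no output)
```

View pics/topc.png

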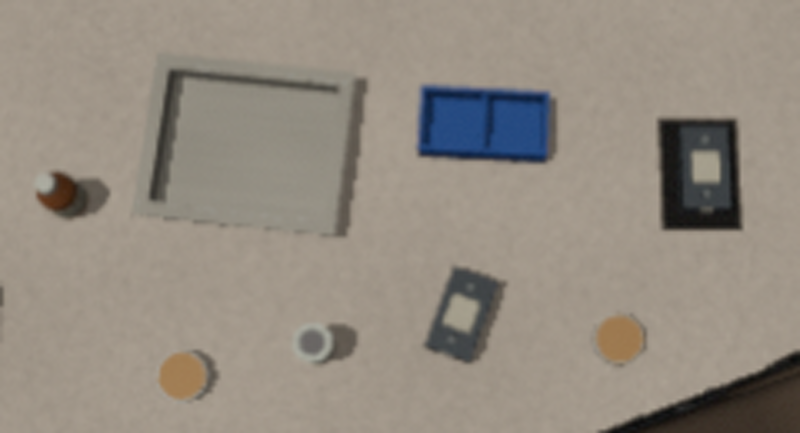

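View pics/scenec.png

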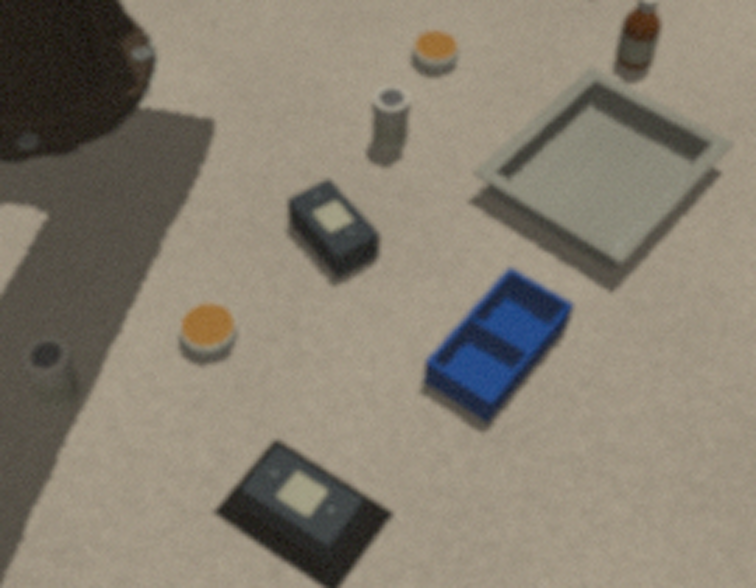

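Enlarged top view: dishes (183,376) and (620,338), jar cap (314,343), loose-box label (462,314), base-box label (706,167), tray corners (158,55) to (346,236), rack corners (422,86) to (548,161). In the enlarged scene view the second jar's cap is at (47,354), in shadow.

Run:
```python
from h import *
import pickle
d=pickle.load(open('c0.pkl','rb'))
T=lambda u,z: at(d['top'],[(u[0]+.5)/3.3333-.5+175,(u[1]+.5)/3.3333-.5+125],z)
S=lambda u,z: at(d['scene'],[(u[0]+.5)/2.8-.5+185,(u[1]+.5)/2.8-.5+110],z)
L={'dish1':(.019,(183,376),(436,44)),'dish2':(.019,(620,338),(207,326)),'jar1':(.064,(313,342),(391,97)),'jar2':(.064,None,(47,354)),
'box':(.036,(462,314),(333,216)),'boxl1':(.041,(470,288),(351,233)),'boxl2':(.041,(450,340),(316,198)),
'base':(.037,(706,167),(302,494)),'basel1':(.042,(706,140),(331,510)),'basel2':(.042,(706,194),(275,473)),
't1':(.035,(158,55),None),'t2':(.035,(367,76),(618,264)),'t3':(.035,(346,236),(476,173)),'t4':(.035,(136,213),(597,68)),'t1b':(.035,(158,55),(731,145)),
'r1':(.035,(422,86),(571,307)),'r2':(.035,(550,92),(487,393)),'r3':(.035,(548,161),(428,362)),'r4':(.035,(418,155),(512,270)),
'bottle':(.095,(46,183),(648,4))}
for k,(z,a,b) in L.items(): print(k,*( (f(u,z)[:2]*1000).round(0) if u else None for f,u in((T,a),(S,b))))
```

```text
dish1 [363. 308.] [364. 312.]
dish2 [ 416. -164.] [ 418. -164.]
jar1 [399. 163.] [401. 164.]
jar2 None [ 347. -294.]
box [436.   8.] [439.   9.]
boxl1 [464.   0.] [470.  -1.]
boxl2 [407.  20.] [413.  15.]
base [ 604. -256.] [ 607. -257.]
basel1 [ 633. -255.] [ 638. -256.]
basel2 [ 573. -255.] [ 578. -257.]
t1 [719. 355.] None
t2 [699. 120.] [704. 130.]
t3 [518. 136.] [524. 149.]
t4 [538. 366.] [546. 373.]
t1b [719. 355.] [724. 352.]
r1 [689.  58.] [693.  55.]
r2 [686. -84.] [680. -76.]
r3 [607. -82.] [618. -80.]
r4 [610.  60.] [623.  60.]
bottle [556. 448.] [565. 438.]
```

```bash
cat >> h.py <<'E'
def plan(x,y,z,yaw):
    "shift (cm) and turn (rad) in tool axes to a pointing-down pose, yaw in deg = heading of tool x"
    s=env.state(); C=R.from_quat(s['tcp_rot']); a=np.radians(yaw)
    T=R.from_matrix(np.array([[np.cos(a),np.sin(a),0],[np.sin(a),-np.cos(a),0],[0,0,-1]]).T)
    T=R.from_matrix(np.column_stack([[np.cos(a),np.sin(a),0],[np.sin(a),-np.cos(a),0],[0,0,-1]]))
    print('shift',tool([x,y,z]).round(2),'turn',(C.inv()*T).as_rotvec().round(3),'q6',s['joint_pos'][5].round(2))
E
sed -i '/np.array(\[\[np.cos(a),np.sin(a),0\],/d' h.py
python3 -c "
from h import *
plan(.417,-.164,.10,85)"
```

```text
shift [ 30.22 -31.87  13.11] turn [-1.000e-03 -1.000e-03 -1.028e+00] q6 -0.05
```

```bash
python3 -m inch '{"steps":[[8.5,[30.2,-31.9,10],[0,0,-1.03]],[8.5,[30.2,-31.9,10],[0,0,-1.03]],[8.5,[30.2,-31.9,10],[0,0,-1.03]],[8.5,[30.2,-31.9,10],[0,0,-1.03]],[8.5,[30.2,-31.9,10],[0,0,-1.03]],[8.5,[30.2,-31.9,10],[0,0,-1.03]],[8.5,[30.2,-31.9,13.1],[0,0,-1.03]],[8.5,[30.2,-31.9,13.1],[0,0,-1.03]]]}' 30
python3 -c "
from h import *
plan(.417,-.164,.0,85)
c=snap('wrist','w1.png'); print(proj(c,[.417,-.164,.019]),c['K'][0][0],c['eye'])
snap('top','top2.png')"
```

```text
t: 1.1
position: [0.4163, -0.1614, 0.099]
tcp_rot: [0.736, 0.677, -0.0, -0.001]
wrist_force: [-0.8, -0.3, -0.0]
opening: 0.994
grasp_force: 0.0
shift [-0.26  0.11  9.89] turn [-0.002 -0.001  0.005] q6 -0.36
[[322.65453052 208.72014465]] 281.5515788989453 [ 0.42303329 -0.09447398  0.24085342]
```

View pics/w1.png

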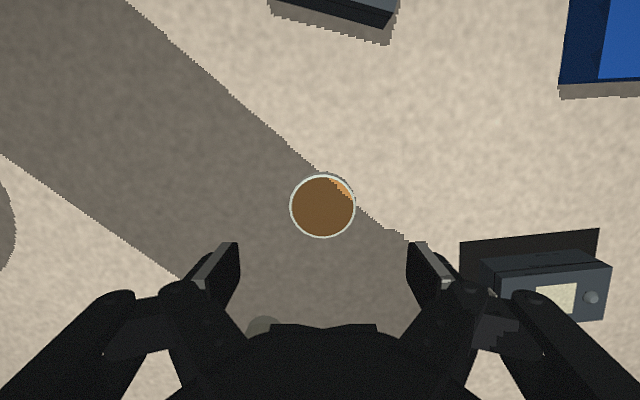

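The dish shows at (323,206) in the wrist picture, within 3 px of the prediction, so I'll go down and grip it.

```bash
python3 -m inch '{"steps":[[8.5,[-0.2,0.1,5],[0,0,0]],[8.5,[-0.2,0.1,8],[0,0,0]],[8.5,[-0.2,0.1,9.8],[0,0,0]],[8.5,[-0.2,0.1,9.8],[0,0,0]],[5,[-0.2,0.1,9.8],[0,0,0]],[5,[-0.2,0.1,9.8],[0,0,0]],[5,[-0.2,0.1,9.8],[0,0,0]],[5,[-0.2,0.1,9.8],[0,0,0]]]}' 30
python3 -c "
from h import *
plan(.618,.202,.12,85)"
```

```text
t: 2.2
position: [0.4183, -0.1668, 0.0035]
tcp_rot: [0.736, 0.676, 0.0, 0.001]
wrist_force: [-3.5, -2.3, 11.5]
opening: 0.642
grasp_force: 29.4
shift [ 38.44  16.79 -11.65] turn [0.002 0.001 0.002] q6 -0.36
```

```bash
python3 -m inch '{"steps":[[5,[0,0,-5],[0,0,0]],[5,[0,0,-11],[0,0,0]],[5,[38.3,16.9,-12],[0,0,0]],[5,[38.3,16.9,-12],[0,0,0]],[5,[38.3,16.9,-12],[0,0,0]],[5,[38.3,16.9,-12],[0,0,0]],[5,[38.3,16.9,-12],[0,0,0]],[5,[38.3,16.9,-12],[0,0,0]]]}'
python3 -m inch '{"steps":[[5,[0,0,0],[0,0,0]],[5,[0,0,0],[0,0,0]]]}'
python3 -c "
from h import *
plan(.618,.202,.008,85)
c=snap('wrist','w2.png')"
```

```text
t: 3.2
position: [0.5985, 0.1646, 0.1225]
tcp_rot: [0.736, 0.677, 0.001, 0.0]
wrist_force: [1.5, -1.9, -0.6]
opening: 0.645
grasp_force: 33.0
t: 3.45
position: [0.5972, 0.1626, 0.1217]
tcp_rot: [0.736, 0.677, -0.0, 0.0]
wrist_force: [0.1, -0.1, 0.6]
opening: 0.638
grasp_force: 33.0
shift [ 4.11  1.75 11.37] turn [-0.     0.     0.003] q6 0.3
```

View pics/w2.png

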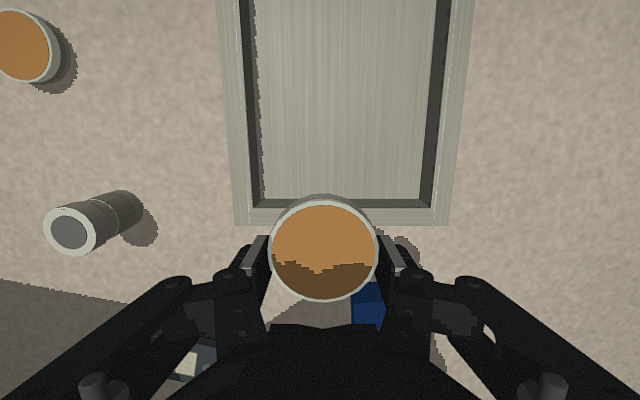

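The dish is held flat. The tray's near rim corners are at (235,226) and (449,224), square to the tool. The planned shift of 17 mm sideways matches what I see.

```bash
python3 -c "
from h import *
c=imaging.read_camera('wrist')
for u in((235,226),(449,224)): print(at(c,u,.035))"
python3 -m inch '{"steps":[[5,[4.1,1.75,0],[0,0,0]],[5,[4.1,1.75,3],[0,0,0]],[5,[4.1,1.75,7],[0,0,0]],[5,[4.1,1.75,9],[0,0,0]],[5,[4.1,1.75,10.5],[0,0,0]],[5,[4.1,1.75,11.1],[0,0,0]],[5,[4.1,1.75,11.4],[0,0,0]],[5,[4.1,1.75,11.5],[0,0,0]]]}'
```

```text
[0.52059812 0.14796835 0.035     ]
[0.70552596 0.13397509 0.035     ]
t: 4.55
position: [0.6191, 0.202, 0.0075]
tcp_rot: [0.736, 0.676, 0.0, 0.0]
wrist_force: [-5.7, -3.5, 19.7]
opening: 0.64
grasp_force: 34.7
```

```bash
python3 -m inch '{"steps":[[7.4,[0,0,-0.15],[0,0,0]],[8.0,[0,0,-0.15],[0,0,0]],[8.0,[0,0,-0.3],[0,0,0]],[8.2,[0,0,-2],[0,0,0]],[8.5,[0,0,-6],[0,0,0]],[8.5,[0,0,-11],[0,0,0]],[8.5,[0,0,-11],[0,0,0]]]}'
python3 -c "
from h import *
plan(.364,.311,.10,85)"
```

```text
t: 5.42
position: [0.6212, 0.2027, 0.1214]
tcp_rot: [0.736, 0.676, 0.003, 0.002]
wrist_force: [0.7, 0.0, -0.8]
opening: 0.996
grasp_force: 0.0
shift [  8.61 -26.56   1.98] turn [ 0.007 -0.003  0.002] q6 0.35
```

```bash
python3 -m inch '{"steps":[[8.5,[8.6,-26.5,0],[0,0,0]],[8.5,[8.6,-26.5,0],[0,0,0]],[8.5,[8.6,-26.5,0],[0,0,0]],[8.5,[8.6,-26.5,0],[0,0,0]],[8.5,[8.6,-26.5,2],[0,0,0]],[8.5,[8.6,-26.5,2],[0,0,0]],[8.5,[8.6,-26.5,2],[0,0,0]]]}'
python3 -c "
from h import *
c=snap('wrist','w3.png'); print(proj(c,[[.364,.311,.019],[.622,.254,.035],[.400,.1635,.064]]))
plan(.364,.311,.003,85)
"
```

```text
t: 6.3
position: [0.3625, 0.3103, 0.0965]
tcp_rot: [0.736, 0.677, 0.0, 0.0]
wrist_force: [0.2, -0.2, -0.1]
opening: 0.993
grasp_force: 0.0
[[323.14801113 205.63130324]
 [645.69267052 252.30739025]
 [383.42220475 393.37214582]]
shift [0.08 0.1  9.36] turn [ 0.001 -0.001  0.002] q6 0.73
```

View pics/w3.png

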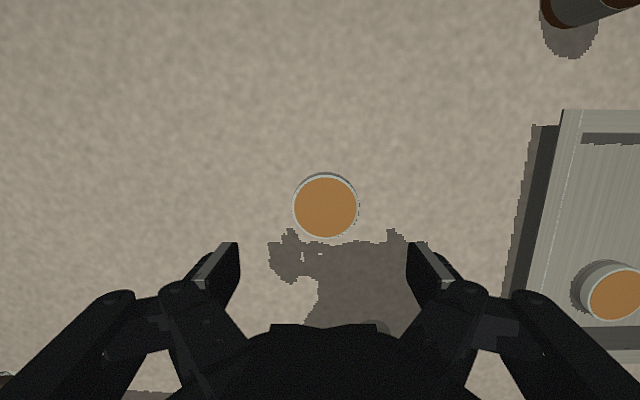

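The dish is at (325,208), matching the prediction of (323,206). The first dish lies flat in the tray at (620,293).

```bash
python3 -m inch '{"steps":[[8.5,[0.1,0.2,5],[0,0,0]],[8.5,[0.1,0.2,8],[0,0,0]],[8.5,[0.1,0.2,9.3],[0,0,0]],[8.5,[0.1,0.2,9.3],[0,0,0]],[5,[0.1,0.2,9.3],[0,0,0]],[5,[0.1,0.2,9.3],[0,0,0]],[5,[0.1,0.2,9.3],[0,0,0]],[5,[0.1,0.2,9.3],[0,0,0]]]}' 30
python3 -c "
from h import *
plan(.627,.300,.12,85)"
```

```text
t: 7.35
position: [0.3646, 0.3114, 0.0045]
tcp_rot: [0.736, 0.676, 0.001, 0.0]
wrist_force: [0.7, -1.5, 11.7]
opening: 0.637
grasp_force: 29.3
shift [  1.1   26.26 -11.51] turn [ 0.002 -0.001  0.002] q6 0.73
```

```bash
python3 -m inch '{"steps":[[5,[0,0,-5],[0,0,0]],[5,[0,0,-11],[0,0,0]],[5,[1.1,26.2,-11.5],[0,0,0]],[5,[1.1,26.2,-11.5],[0,0,0]],[5,[1.1,26.2,-11.5],[0,0,0]],[5,[1.1,26.2,-11.5],[0,0,0]],[5,[1.1,26.2,-11.5],[0,0,0]],[5,[1.1,26.2,-11.5],[0,0,0]]]}'
python3 -m inch '{"steps":[[5,[0,0,0],[0,0,0]],[5,[0,0,0],[0,0,0]]]}'
python3 -c "
from h import *
plan(.627,.300,.009,85)"
```

```text
t: 8.35
position: [0.6259, 0.2993, 0.1185]
tcp_rot: [0.737, 0.676, -0.0, -0.0]
wrist_force: [-0.6, -0.5, -1.5]
opening: 0.642
grasp_force: 33.0
t: 8.6
position: [0.6246, 0.3, 0.1186]
tcp_rot: [0.736, 0.677, -0.0, -0.0]
wrist_force: [-0.1, 1.3, -1.0]
opening: 0.641
grasp_force: 33.0
shift [ 0.02  0.25 10.96] turn [-0.     0.     0.003] q6 0.49
```

```bash
python3 -m inch '{"steps":[[5,[0,0.2,4],[0,0,0]],[5,[0,0.2,7],[0,0,0]],[5,[0,0.2,9],[0,0,0]],[5,[0,0.2,10.3],[0,0,0]],[5,[0,0.2,10.7],[0,0,0]],[5,[0,0.2,11],[0,0,0]],[5,[0,0.2,11.1],[0,0,0]]]}'
python3 -m inch '{"steps":[[7.4,[0,0,-0.15],[0,0,0]],[8.0,[0,0,-0.15],[0,0,0]],[8.0,[0,0,-0.3],[0,0,0]],[8.2,[0,0,-2],[0,0,0]],[8.5,[0,0,-6],[0,0,0]],[8.5,[0,0,-13],[0,0,0]],[8.5,[0,0,-14],[0,0,0]]]}'
python3 -c "
from h import *
plan(.400,.1635,.14,88)"
```

```text
t: 9.48
position: [0.6284, 0.2998, 0.0086]
tcp_rot: [0.737, 0.676, 0.001, 0.0]
wrist_force: [-5.0, -1.9, 17.5]
opening: 0.64
grasp_force: 34.5
t: 10.35
position: [0.63, 0.3004, 0.1529]
tcp_rot: [0.736, 0.676, 0.003, 0.001]
wrist_force: [0.0, 0.8, -0.0]
opening: 0.994
grasp_force: 0.0
shift [-15.6  -21.76   1.11] turn [ 0.006 -0.003 -0.05 ] q6 0.49
```

```bash
python3 -m inch '{"steps":[[8.5,[-15.6,-21.7,0],[0,0,-0.05]],[8.5,[-15.6,-21.7,0],[0,0,-0.05]],[8.5,[-15.6,-21.7,0],[0,0,-0.05]],[8.5,[-15.6,-21.7,0],[0,0,-0.05]],[8.5,[-15.6,-21.7,1.1],[0,0,-0.05]],[8.5,[-15.6,-21.7,1.1],[0,0,-0.05]],[8.5,[-15.6,-21.7,1.1],[0,0,-0.05]]]}'
python3 -c "
from h import *
c=snap('wrist','w4.png'); print(proj(c,[[.400,.1635,.064]]))
plan(.400,.1635,.034,88)
"
```

```text
t: 11.22
position: [0.3999, 0.1631, 0.1368]
tcp_rot: [0.719, 0.695, 0.001, 0.0]
wrist_force: [1.2, 1.1, 0.0]
opening: 0.991
grasp_force: 0.0
[[321.3398271  207.82654396]]
shift [ 3.000e-02 -1.000e-02  1.027e+01] turn [ 0.001 -0.001 -0.   ] q6 0.35
```

View pics/w4.png

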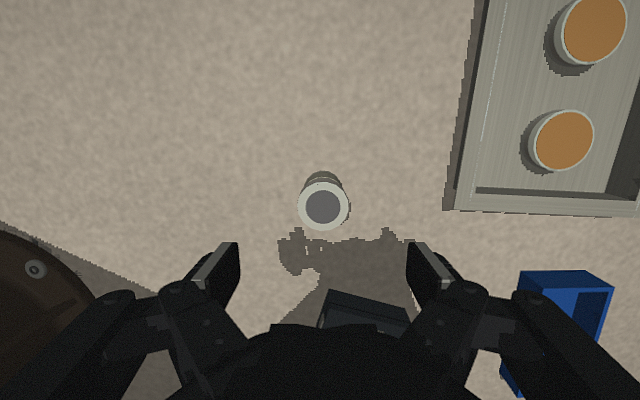

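Both dishes lie flat side by side in the tray. The jar cap is at (323,206), as predicted.

```bash
python3 -m inch '{"steps":[[8.5,[0,0.1,5],[0,0,0]],[8.5,[0,0.1,9],[0,0,0]],[8.5,[0,0.1,10.2],[0,0,0]],[8.5,[0,0.1,10.2],[0,0,0]],[3.5,[0,0.1,10.2],[0,0,0]],[3.5,[0,0.1,10.2],[0,0,0]],[3.5,[0,0.1,10.2],[0,0,0]],[3.5,[0,0.1,10.2],[0,0,0]]]}' 30
python3 -c "
from h import *
plan(.649,.022,.14,88.7)"
```

```text
t: 12.28
position: [0.4, 0.1627, 0.0352]
tcp_rot: [0.719, 0.695, 0.001, 0.0]
wrist_force: [-1.7, 0.5, 13.3]
opening: 0.48
grasp_force: 28.4
shift [-13.18  25.39 -10.44] turn [ 0.002 -0.001 -0.012] q6 0.35
```

```bash
python3 -m inch '{"steps":[[3.5,[0,0,-5],[0,0,0]],[3.5,[0,0,-11],[0,0,0]],[3.5,[-13.2,25.3,-11],[0,0,-0.01]],[3.5,[-13.2,25.3,-11],[0,0,-0.01]],[3.5,[-13.2,25.3,-11],[0,0,-0.01]],[3.5,[-13.2,25.3,-11],[0,0,-0.01]],[3.5,[-13.2,25.3,-11],[0,0,-0.01]],[3.5,[-13.2,25.3,-11],[0,0,-0.01]]]}'
python3 -m inch '{"steps":[[3.5,[0,0,0],[0,0,0]],[3.5,[0,0,0],[0,0,0]]]}'
python3 -c "
from h import *
plan(.649,.022,.04,88.7)
c=snap('wrist','w5.png')
print(proj(c,[[.689,.058,.035],[.686,-.083,.035],[.607,-.082,.035],[.610,.06,.035]]))"
```

```text
t: 13.28
position: [0.6495, 0.0201, 0.1444]
tcp_rot: [0.717, 0.698, 0.0, 0.001]
wrist_force: [-0.3, 1.2, -0.9]
opening: 0.477
grasp_force: 31.0
t: 13.52
position: [0.6466, 0.0224, 0.1445]
tcp_rot: [0.716, 0.698, -0.0, -0.0]
wrist_force: [-0.8, 0.9, -0.1]
opening: 0.477
grasp_force: 31.0
shift [-0.03  0.24 10.45] turn [-0.    -0.    -0.002] q6 0.01
[[368.1215791  156.59074047]
 [362.54603336 294.70814189]
 [285.51440752 295.51112017]
 [279.34172027 156.49552163]]
```

View pics/w5.png

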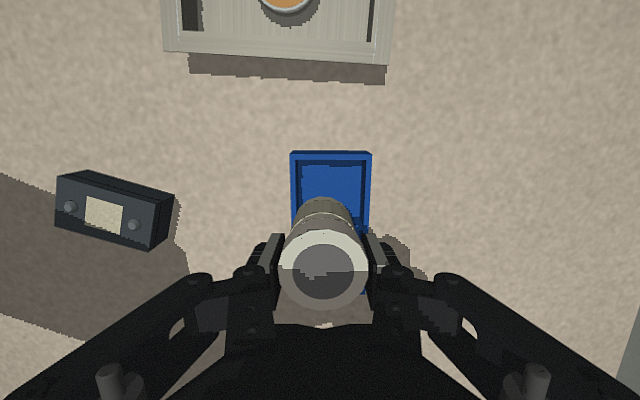

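Rack far-end rim corners are at (291,153) and (371,153), so the rack sits a bit further along x than estimated. I'll compute it. The loose-box lugs are at (69,207) and (134,225).

```bash
python3 -c "
from h import *
c=imaging.read_camera('wrist')
for u in((291,153),(371,153),(291,222),(370,230)): print(at(c,u,.035).round(4))
for u in((69,207),(134,225)): print('lug',at(c,u,.041).round(4))"
```

```text
[0.6207 0.0628 0.035 ]
[0.6917 0.0611 0.035 ]
[ 0.6172 -0.0021  0.035 ]
[ 0.6923 -0.0121  0.035 ]
lug [0.4135 0.0195 0.041 ]
lug [0.4709 0.0005 0.041 ]
```

```bash
python3 -m inch '{"steps":[[3.5,[0.25,0.9,0],[0,0,0]],[3.5,[0.25,0.9,3],[0,0,0]],[3.5,[0.25,0.9,6],[0,0,0]],[3.5,[0.25,0.9,8.5],[0,0,0]],[3.5,[0.25,0.9,9.8],[0,0,0]],[3.5,[0.25,0.9,10.2],[0,0,0]],[3.5,[0.25,0.9,10.4],[0,0,0]],[3.5,[0.25,0.9,10.5],[0,0,0]]]}'
```

```text
t: 14.62
position: [0.6573, 0.024, 0.0403]
tcp_rot: [0.716, 0.698, 0.0, 0.0]
wrist_force: [-4.0, -0.1, 15.1]
opening: 0.484
grasp_force: 32.0
```

```bash
python3 -m inch '{"steps":[[5,[0,0,-0.1],[0,0,0]],[6.5,[0,0,-0.15],[0,0,0]],[8.0,[0,0,-0.3],[0,0,0]],[8.5,[0,0,-2],[0,0,0]],[8.5,[0,0,-7],[0,0,0]],[8.5,[0,0,-13],[0,0,0]],[8.5,[0,0,-13],[0,0,0]]]}'
python3 -c "
from h import *
plan(.347,-.294,.14,65)"
```

```text
t: 15.5
position: [0.6598, 0.024, 0.1757]
tcp_rot: [0.716, 0.698, 0.003, 0.003]
wrist_force: [0.0, 1.5, 0.8]
opening: 0.993
grasp_force: 0.0
shift [-32.57 -30.51   3.29] turn [ 0.009 -0.002  0.411] q6 0.02
```

```bash
python3 -m inch '{"steps":[[8.5,[-32.5,-30.5,0],[0,0,0.41]],[8.5,[-32.5,-30.5,0],[0,0,0.41]],[8.5,[-32.5,-30.5,0],[0,0,0.41]],[8.5,[-32.5,-30.5,0],[0,0,0.41]],[8.5,[-32.5,-30.5,0],[0,0,0.41]],[8.5,[-32.5,-30.5,0],[0,0,0.41]],[8.5,[-32.5,-30.5,3.3],[0,0,0.41]],[8.5,[-32.5,-30.5,3.3],[0,0,0.41]]]}'
python3 -m inch '{"steps":[[8.5,[0,0,0],[0,0,0]],[8.5,[0,0,0],[0,0,0]]]}'
python3 -c "
from h import *
c=snap('wrist','w6.png'); print(proj(c,[[.347,-.294,.064]]))
plan(.347,-.294,.035,65)
"
```

```text
t: 16.5
position: [0.3411, -0.2945, 0.1358]
tcp_rot: [0.844, 0.537, -0.0, -0.001]
wrist_force: [0.1, -0.2, 0.1]
opening: 0.999
grasp_force: 0.0
t: 16.75
position: [0.3446, -0.293, 0.1368]
tcp_rot: [0.843, 0.538, 0.0, 0.0]
wrist_force: [0.8, 1.1, 0.1]
opening: 0.992
grasp_force: 0.0
[[324.60012261 208.74586361]]
shift [-1.000e-02  2.400e-01  1.018e+01] turn [0.001 0.    0.003] q6 -0.34
```

View pics/w6.png

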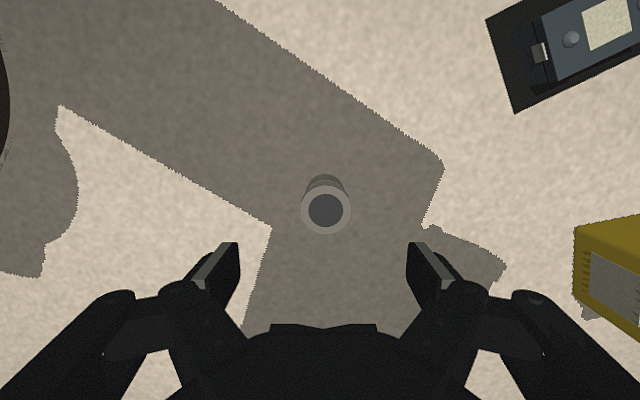

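The jar cap is at (326,209), as predicted; now to grip it.

```bash
python3 -m inch '{"steps":[[8.5,[0,0.25,5],[0,0,0]],[8.5,[0,0.25,9],[0,0,0]],[8.5,[0,0.25,10.2],[0,0,0]],[8.5,[0,0.25,10.2],[0,0,0]],[3.5,[0,0.25,10.2],[0,0,0]],[3.5,[0,0.25,10.2],[0,0,0]],[3.5,[0,0.25,10.2],[0,0,0]],[3.5,[0,0.25,10.2],[0,0,0]]]}' 30
python3 -c "
from h import *
plan(.654,-.044,.15,88.7)"
```

```text
t: 17.8
position: [0.3464, -0.2949, 0.0352]
tcp_rot: [0.843, 0.538, 0.0, 0.001]
wrist_force: [-1.6, 0.6, 13.7]
opening: 0.48
grasp_force: 28.5
shift [ 35.71  17.33 -11.47] turn [ 0.002  0.001 -0.412] q6 -0.34
```

```bash
python3 -m inch '{"steps":[[3.5,[0,0,-5],[0,0,0]],[3.5,[0,0,-11],[0,0,0]],[3.5,[35.7,17.3,-12],[0,0,-0.41]],[3.5,[35.7,17.3,-12],[0,0,-0.41]],[3.5,[35.7,17.3,-12],[0,0,-0.41]],[3.5,[35.7,17.3,-12],[0,0,-0.41]],[3.5,[35.7,17.3,-12],[0,0,-0.41]],[3.5,[35.7,17.3,-12],[0,0,-0.41]]]}'
python3 -m inch '{"steps":[[3.5,[0,0,0],[0,0,0]],[3.5,[0,0,0],[0,0,0]]]}'
python3 -c "
from h import *
plan(.654,-.044,.041,88.7)"
```

```text
t: 18.8
position: [0.6377, -0.0558, 0.1543]
tcp_rot: [0.716, 0.698, 0.0, 0.0]
wrist_force: [-0.4, -1.2, -0.3]
opening: 0.481
grasp_force: 31.1
t: 19.05
position: [0.6357, -0.0572, 0.1537]
tcp_rot: [0.716, 0.698, -0.0, -0.0]
wrist_force: [0.0, -0.9, -1.4]
opening: 0.483
grasp_force: 31.1
shift [ 1.37  1.8  11.26] turn [-0.001  0.    -0.002] q6 -0.11
```

```bash
python3 -m inch '{"steps":[[3.5,[1.35,1.9,0],[0,0,0]],[3.5,[1.35,1.9,3],[0,0,0]],[3.5,[1.35,1.9,6],[0,0,0]],[3.5,[1.35,1.9,8.5],[0,0,0]],[3.5,[1.35,1.9,10.4],[0,0,0]],[3.5,[1.35,1.9,11],[0,0,0]],[3.5,[1.35,1.9,11.25],[0,0,0]],[3.5,[1.35,1.9,11.4],[0,0,0]]]}'
python3 -m inch '{"steps":[[5,[0,0,-0.1],[0,0,0]],[6.5,[0,0,-0.15],[0,0,0]],[8.0,[0,0,-0.3],[0,0,0]],[8.5,[0,0,-2],[0,0,0]],[8.5,[0,0,-7],[0,0,0]],[8.5,[0,0,-14],[0,0,0]],[8.5,[0,0,-14],[0,0,0]]]}'
python3 -c "
from h import *
print(np.degrees(np.arctan2(-.019,.0574)))
plan(.441,.0095,.14,162)"
```

```text
t: 20.05
position: [0.6561, -0.0445, 0.0404]
tcp_rot: [0.716, 0.698, 0.0, 0.0]
wrist_force: [-0.7, -0.5, 0.8]
opening: 0.479
grasp_force: 31.3
t: 20.92
position: [0.6584, -0.0446, 0.1858]
tcp_rot: [0.716, 0.698, 0.003, 0.003]
wrist_force: [0.1, 0.1, -0.1]
opening: 0.995
grasp_force: 0.0
-18.3150833502756
shift [  4.87 -21.9    4.4 ] turn [ 0.007  0.006 -1.282] q6 -0.09
```

```bash
python3 -m inch '{"steps":[[8.5,[4.9,-21.9,0],[0,0,-1.28]],[8.5,[4.9,-21.9,0],[0,0,-1.28]],[8.5,[4.9,-21.9,0],[0,0,-1.28]],[8.5,[4.9,-21.9,4],[0,0,-1.28]],[8.5,[4.9,-21.9,4.4],[0,0,-1.28]],[8.5,[4.9,-21.9,4.4],[0,0,-1.28]],[8.5,[4.9,-21.9,4.4],[0,0,-1.28]],[8.5,[4.9,-21.9,4.4],[0,0,-1.28]]]}'
python3 -m inch '{"steps":[[8.5,[0,0,0],[0,0,0]],[8.5,[0,0,0],[0,0,0]],[8.5,[0,0,0],[0,0,0]]]}'
python3 -c "
from h import *
c=snap('wrist','w7.png'); print(proj(c,[[.4135,.0195,.041],[.4709,.0005,.041]]), env.state()['position'])
import pickle; pickle.dump(c,open('c7.pkl','wb'))
p=cv2.imread('pics/w7.png')[100:300,200:450]; cv2.imwrite('pics/w7c.png',cv2.resize(p,None,fx=3,fy=3,interpolation=cv2.INTER_CUBIC))
"
```

```text
t: 21.92
position: [0.4379, 0.0102, 0.136]
tcp_rot: [0.158, 0.988, 0.0, 0.0]
wrist_force: [0.6, -0.5, 0.6]
opening: 0.995
grasp_force: 0.0
t: 22.3
position: [0.438, 0.0101, 0.1357]
tcp_rot: [0.158, 0.987, -0.0, 0.0]
wrist_force: [0.7, 0.5, 0.5]
opening: 0.994
grasp_force: 0.0
[[323.91460393 169.90610617]
 [323.64853166 236.04596518]] [0.43798126 0.01013659 0.13571357]
```

View pics/w7c.png

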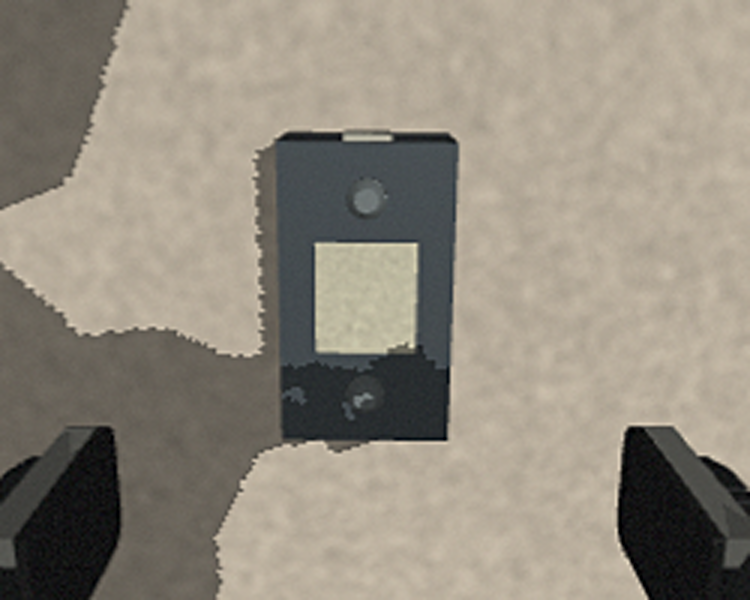

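Box lid corners in the crop: (277,140), (458,141), (448,440), (282,440). Lug tops: (367,198) and (364,396).

```bash
python3 -c "
from h import *
import pickle; c=pickle.load(open('c7.pkl','rb'))
f=lambda u,z: at(c,((u[0]+.5)/3-.5+200,(u[1]+.5)/3-.5+100),z)[:2]
q=np.array([f(u,.036) for u in((277,140),(458,141),(448,440),(282,440))]); l=np.array([f(u,.041) for u in((367,198),(364,396))])
m=(q[0]+q[1])/2-(q[2]+q[3])/2
print(q.mean(0),np.linalg.norm(m),np.degrees(np.arctan2(m[1],m[0])),'lugs',l.mean(0),np.linalg.norm(l[0]-l[1]),np.degrees(np.arctan2(*(l[0]-l[1])[::-1])))
x,y=(q.mean(0)+l.mean(0))/2; plan(x,y,.005,162)"
```

```text
[0.43847043 0.00932511] 0.09215964234015778 161.3309439496314 lugs [0.43783345 0.00931982] 0.059827788517150635 160.94533820517546
shift [-0.04 -0.07 13.07] turn [ 0.    -0.    -0.002] q6 -1.3
```

```bash
python3 -m inch '{"steps":[[8.5,[0,-0.1,5],[0,0,0.014]],[8.5,[0,-0.1,10],[0,0,0.014]],[8.5,[0,-0.1,12.5],[0,0,0.014]],[8.5,[0,-0.1,13],[0,0,0.014]],[4.5,[0,-0.1,13],[0,0,0.014]],[4.5,[0,-0.1,13],[0,0,0.014]],[4.5,[0,-0.1,13],[0,0,0.014]],[4.5,[0,-0.1,13],[0,0,0.014]]]}' 40
python3 -c "
from h import *
s=env.state(); print(s['position'],s['tcp_rot'])
plan(.575,-.2565,.16,180)"
```

```text
t: 23.35
position: [0.4384, 0.0092, 0.0069]
tcp_rot: [0.164, 0.986, 0.0, 0.001]
wrist_force: [-1.1, -0.3, 10.2]
opening: 0.603
grasp_force: 42.3
[0.43839117 0.00917295 0.0068723 ] [1.64105329e-01 9.86442316e-01 1.07961479e-04 9.93466610e-04]
shift [-21.56 -20.71 -15.28] turn [ 0.     0.002 -0.33 ] q6 -1.29
```

```bash
python3 -c "
from h import *
plan(.725,-.2565,.16,180)"
python3 -m inch '{"steps":[[4.5,[0,0,-3],[0,0,0]],[4.5,[0,0,-8],[0,0,0]],[4.5,[0,0,-14],[0,0,0]],[4.5,[0,0,-15],[0,0,0]]]}'
```

```text
shift [-35.75 -15.85 -15.25] turn [ 0.     0.002 -0.33 ] q6 -1.29
t: 23.85
position: [0.4398, 0.0091, 0.16]
tcp_rot: [0.164, 0.986, 0.0, 0.004]
wrist_force: [0.4, -0.4, -1.1]
opening: 0.601
grasp_force: 43.2
```

```bash
python3 -m inch '{"steps":[[4.5,[-35.7,-15.9,0],[0,0,-0.33]],[4.5,[-35.7,-15.9,0],[0,0,-0.33]],[4.5,[-35.7,-15.9,0],[0,0,-0.33]],[4.5,[-35.7,-15.9,0],[0,0,-0.33]],[4.5,[-35.7,-15.9,0],[0,0,-0.33]],[4.5,[-35.7,-15.9,0],[0,0,-0.33]],[4.5,[-35.7,-15.9,0],[0,0,-0.33]],[4.5,[-35.7,-15.9,0],[0,0,-0.33]]]}'
python3 -m inch '{"steps":[[4.5,[0,0,0],[0,0,0]],[4.5,[0,0,0],[0,0,0]],[4.5,[0,0,0],[0,0,0]],[4.5,[0,0,0],[0,0,0]]]}'
python3 -c "
from h import *
c=snap('wrist','w8.png'); print(env.state()['position'],env.state()['tcp_rot'])
import pickle; pickle.dump(c,open('c8.pkl','wb'))
print(proj(c,[[.605,-.2565,.036]]))
p=cv2.imread('pics/w8.png')[30:230,200:450]; cv2.imwrite('pics/w8c.png',cv2.resize(p,None,fx=3,fy=3,interpolation=cv2.INTER_CUBIC))
"
```

```text
t: 24.85
position: [0.7239, -0.2576, 0.1545]
tcp_rot: [0.0, 1.0, 0.0, -0.0]
wrist_force: [-1.0, 0.4, -1.4]
opening: 0.599
grasp_force: 43.1
t: 25.35
position: [0.7239, -0.2566, 0.156]
tcp_rot: [-0.0, 1.0, -0.0, 0.0]
wrist_force: [-0.2, 0.2, -1.3]
opening: 0.599
grasp_force: 43.1
[ 0.72388894 -0.25664278  0.15593513] [-1.98823110e-04  9.99999975e-01 -2.46655008e-05  9.45522958e-05]
[[322.96676431  56.82334827]]
```

View pics/w8c.png

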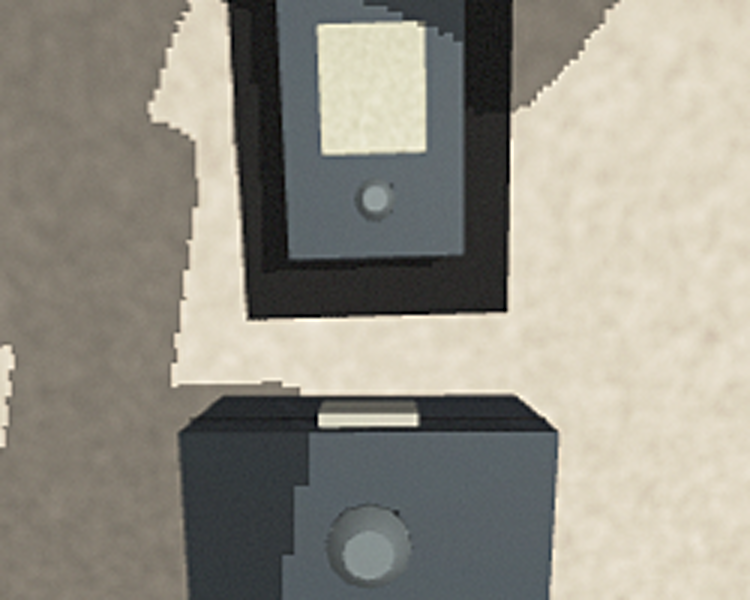

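```bash
python3 -c "
import cv2
p=cv2.imread('pics/w8.png')[0:120,250:400]; cv2.imwrite('pics/w8d.png',cv2.resize(p,None,fx=5,fy=5,interpolation=cv2.INTER_CUBIC))
"
```

```text
(no output)
```

View pics/w8d.png

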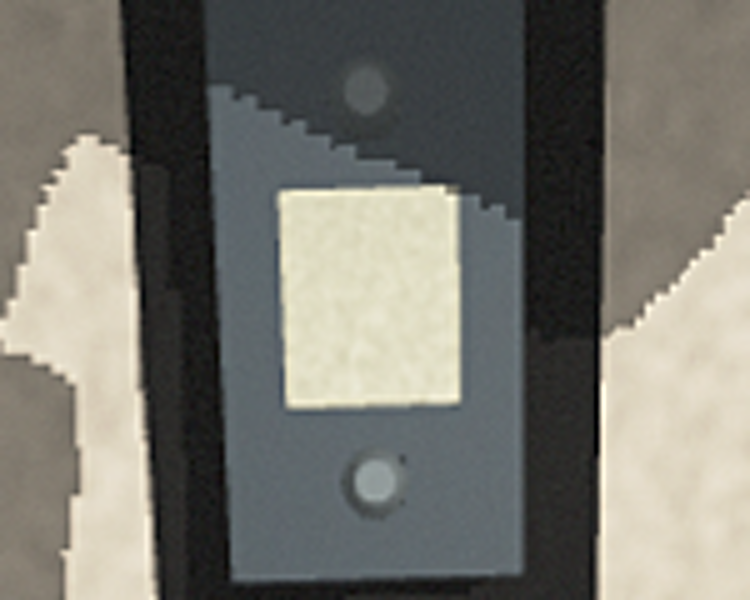

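Base lug tops in the 5x crop: (366,90) far and (376,481) near. Label corners: (280,189), (458,186), (460,403), (286,409). In the 3x crop the held box has its lug top at (369,554) and lid corners at (180,432) and (557,432).

```bash
python3 -c "
from h import *
import pickle; c=pickle.load(open('c8.pkl','rb'))
g=lambda u,z: at(c,((u[0]+.5)/5-.5+250,(u[1]+.5)/5-.5),z)[:2]
f=lambda u,z: at(c,((u[0]+.5)/3-.5+200,(u[1]+.5)/3-.5+30),z)[:2]
l=np.array([g((366,90),.041),g((376,481),.041)]); d=l[0]-l[1]
print('lugs',l.round(4).tolist(),l.mean(0),np.linalg.norm(d),np.degrees(np.arctan2(d[1],d[0])))
q=np.array([g(u,.036) for u in((280,189),(458,186),(460,403),(286,409))]); m=q[0]+q[1]-q[2]-q[3]
print('label',q.mean(0),np.degrees(np.arctan2(m[1],m[0])))
e=np.array([g(u,.036) for u in((232,581),(523,574))]);print('near edge',e.mean(0),np.degrees(np.arctan2(*(e[1]-e[0])[::-1])),np.linalg.norm(e[1]-e[0]))
for h in(.181,.185,.189):
  k=f((369,554),h+.005); e=np.array([f(u,h) for u in((180,432),(557,432))]); print('held',h,k,e.mean(0),np.linalg.norm(e[1]-e[0]),np.degrees(np.arctan2(*(e[1]-e[0])[::-1])))
"
```

```text
lugs [[0.5769, -0.2567], [0.6368, -0.2549]] [ 0.60682507 -0.25578184] 0.05988978275734818 -178.31433699242896
label [ 0.60694933 -0.255788  ] -178.77664934298608
near edge [ 0.65264496 -0.25457115] 91.36354466257261 0.05198415097136605
held 0.181 [ 0.69513499 -0.25671493] [ 0.67879879 -0.25679212] 0.052869553063822 90.03099875538605
held 0.185 [ 0.69377701 -0.25671588] [ 0.67805828 -0.25679039] 0.051059280788336936 90.03099875538602
held 0.189 [ 0.69241902 -0.25671683] [ 0.67731777 -0.25678865] 0.04924900851285186 90.03099875538612
```

```bash
python3 -c "
from h import *
plan(.6063,-.2557,.07,181.5)"
```

```text
shift [11.76  0.1   8.59] turn [-0.     0.    -0.026] q6 -1.95
```

```bash
python3 -m inch '{"steps":[[4.5,[6,0.1,0],[0,0,-0.026]],[4.5,[11.76,0.1,0],[0,0,-0.026]],[4.5,[11.76,0.1,4],[0,0,-0.026]],[4.5,[11.76,0.1,8],[0,0,-0.026]],[4.5,[11.76,0.1,8.6],[0,0,-0.026]],[4.5,[11.76,0.1,8.6],[0,0,-0.026]],[4.5,[11.76,0.1,8.6],[0,0,-0.026]],[4.5,[11.76,0.1,8.6],[0,0,-0.026]]]}'
python3 -c "
from h import *
for i in range(2):
  plan(.6063,-.2557,.055,181.5); imaging.read_camera('top')"
```

```text
t: 26.4
position: [0.6071, -0.2561, 0.071]
tcp_rot: [-0.013, 1.0, -0.0, 0.001]
wrist_force: [-0.3, -0.7, -0.7]
opening: 0.604
grasp_force: 43.0
shift [0.08 0.05 1.6 ] turn [-0.001  0.002  0.   ] q6 -2.04
shift [0.06 0.04 1.58] turn [-0.001  0.001  0.   ] q6 -2.04
```

Small correction, then lower slowly.

```bash
python3 -m inch '{"steps":[[4.5,[0.07,0.04,0.8],[0,0,0]],[4.5,[0.07,0.04,1.5],[0,0,0]],[4.5,[0.07,0.04,1.9],[0,0,0]],[4.5,[0.07,0.04,2.1],[0,0,0]],[4.5,[0.07,0.04,2.3],[0,0,0]],[4.5,[0.07,0.04,2.4],[0,0,0]],[4.5,[0.07,0.04,2.5],[0,0,0]],[4.5,[0.07,0.04,2.6],[0,0,0]]]}'
```

```text
t: 27.5
position: [0.6056, -0.2555, 0.0438]
tcp_rot: [-0.013, 1.0, -0.0, 0.0]
wrist_force: [-0.6, -0.2, -1.1]
opening: 0.601
grasp_force: 43.0
```

No contact force below the lug-tip height (z 0.048), so the lugs have entered the recesses. I'll go on to contact.

```bash
python3 -m inch '{"steps":[[4.5,[0,0,0.1],[0,0,0]],[4.5,[0,0,0.2],[0,0,0]],[4.5,[0,0,0.3],[0,0,0]],[4.5,[0,0,0.3],[0,0,0]]]}'
```

```text
t: 28.0
position: [0.6057, -0.2555, 0.0429]
tcp_rot: [-0.013, 1.0, -0.0, 0.0]
wrist_force: [-11.3, 3.8, 33.6]
opening: 0.603
grasp_force: 47.2
```

```bash
python3 -m inch '{"steps":[[4.5,[0,0,-0.2],[0,0,0]],[6.5,[0,0,-0.2],[0,0,0]],[8.2,[0,0,-0.2],[0,0,0]],[8.5,[0,0,-0.5],[0,0,0]],[8.5,[0,0,-4],[0,0,0]],[8.5,[0,0,-10],[0,0,0]],[8.5,[-8,0,-14],[0,0,0]],[8.5,[-12,0,-14],[0,0,0]]]}'
python3 -m inch '{"steps":[[8.5,[0,0,-8],[0,0,0]],[8.5,[0,0,-8],[0,0,0]],[8.5,[0,0,-8],[0,0,0]]]}'
python3 -c "
from h import *
w=imaging.read_camera('wrist')['pixels'];s=imaging.read_camera('scene')
print(proj(s,[[.606,-.256,.072]]))
p=cv2.resize(s['pixels'][80:400,170:490],(500,500),interpolation=cv2.INTER_CUBIC)
q=cv2.resize(w[0:250,170:470],(300,250))
o=np.zeros((500,800,3),np.uint8);o[:,:500]=p;o[:250,500:]=q
cv2.imwrite('pics/fin.png',o[:,:,::-1])"
```

```text
t: 29.0
position: [0.7249, -0.2531, 0.1838]
tcp_rot: [-0.013, 1.0, -0.001, 0.002]
wrist_force: [0.4, -1.0, -0.3]
opening: 0.992
grasp_force: 0.0
t: 29.38
position: [0.7234, -0.2527, 0.2619]
tcp_rot: [-0.013, 1.0, -0.001, 0.001]
wrist_force: [0.4, 0.0, -0.0]
opening: 0.994
grasp_force: 0.0
[[291.78624974 278.51864731]]
```

View pics/fin.png

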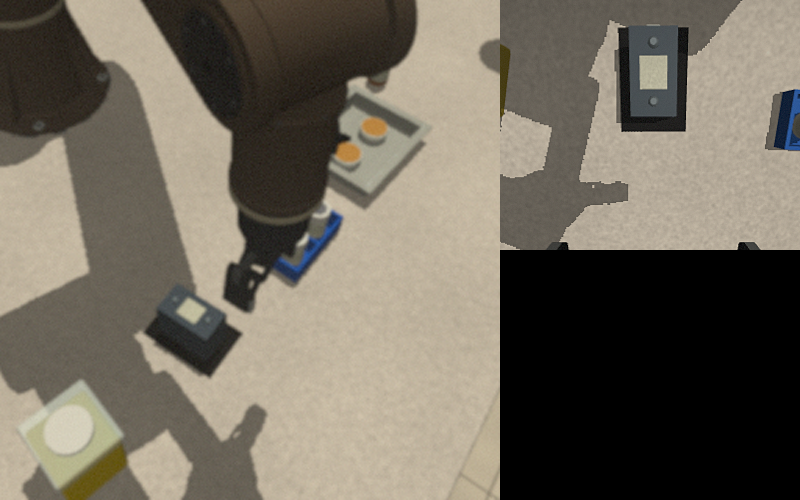

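The picture shows the dishes flat in the tray, a jar upright in each rack bay, and the box stacked squarely, with the sharps tub and bottle still standing. I'm handing in.

```bash
python3 -c "
from plant import env
print(env.close_job())"
```

```text
the job is handed in; nothing more can be done
None
```

I handed the job in at about 29.5 s: both dishes lie flat side by side in the tray, a jar stands in each rack bay, the slide box is locked down on its base, and the sharps tub and bottle were left alone; no verdict came back.

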